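# Pull the lamp's isolator plug, then hold its pivot bolt from turning

### The job

The nut on the bench lamp's pivot bolt is slack and the arm spring is slowly dragging the bolt round: pull the isolator plug out of its socket block and put it in the shallow white tray, then reach down into the gap behind the lamp bracket, grasp the bolt's square head between the fingers and hold it still, so that a colleague can tighten the nut in front. Do not wrench the bolt round, and leave the seal stones and the paste pot where they are. Finish while holding: the program ends with the head still gripped firmly.

Things in the scene. Friction and masses are not known exactly. Their poses are not given: they have to be found in the camera images.
- plug_grip (a point): Centre of the handle of the loose isolator plug, black plastic, 60 g: handle 34 (x) x 14 (y) x 40 (z) mm, below it a shank 26 x 12 mm, 23 mm long; the point is 20 mm above the handle's underside, 43 mm above the shank's tip. Starts fully home, handle standing on the block's top, axes as the socket's. Take it from above across its thickness (y) and pull straight up.
- socket: Isolator block, fixed, grey plastic, 80 (x) x 64 (y) x 36 (z) mm; origin at the centre of its underside, z up. The plug's shank stands in a pocket in the middle of its top, 0.75 mm play. A sprung ball in the pocket's +y wall catches the shank: it lets go at an upward pull of roughly 6 to 15 N in the first 10 mm, then pushes it to -y with 8 N; the plug is clear when raised 25 mm.
- tray: Shallow open tray, fixed, white plastic, 165 (x) x 135 (y) x 22 (z) mm outside, walls and floor about 4 mm; origin at the centre of its underside, z up. The plug may lie or stand in it.
- bracket: Lamp bracket, fixed; origin on the table under the middle of the gap, z up. Front: white upright plate, 110 mm wide (y), 6 mm thick, inner face at x = -23 mm, top at z = 106 mm. Behind: white ballast box, x = 23 to 73 mm, 110 mm wide, top at z = 80 mm. Between them a gap 46 mm wide (x), open above and at both y ends, with a foot plate 10 mm high below.
- lamp_head (a point): Centre of the small white lamp head, 30 mm thick, 60 mm long, fixed on the bracket's front at its +y side (bracket x = -37, y = 105, z = 82 mm), with the flat aluminium arm from there to the bolt; nothing of it is higher than 100 mm.
- bolt_head: Centre of the bolt's square steel head, 16 x 16 mm across flats, 20 mm long, in mid-gap (bracket x = 0, y = 0, z = 88 mm). x: the bolt's level axis, as the bracket's x; y and z: square to the flats, turning with the bolt; z points up at joint value 0. Take it from above, fingers on the +y and -y flats, the hand leaned along the gap by the head's angle.
- bolt (a joint): Turn of the bolt about the bracket's x axis, rad; 0 with flats level and upright, positive raises the head's y axis. Starts between -0.35 and 0.05, creeps up by about 0.01 rad/s while free: a steady 0.08 N m against stiff drag (8 N m per rad/s). Gripped on the flats it stands still; gripped askew it goes on turning slowly until the flats meet the pads.
- stone_a_mid (a point): Seal stone standing loose on the table, dark red, 30 x 30 x 60 mm; point at its centre. Leave alone.
- stone_b_mid (a point): Seal stone standing loose on the table, dark red, 25 x 25 x 50 mm; point at its centre. Leave alone.
- paste_pot_mid (a point): Round lidded paste pot, white with blue lid, 66 mm across, 38 mm tall, loose; point at its centre. Leave alone.
- plug: The isolator plug itself: origin at the centre of the shank's tip, 43 mm below point plug_grip.
Mind the look-alikes: they are no part of the job. Of the things that look like the plug, the larger one is meant. There is more than one size of the socket; the job needs the smaller.

How it is judged:
On the way, in this order (a step that is already met when the one before it is completed fails the run):
1. the plug has been pulled clear of its socket (z of plug_grip in the frame of socket above 0.085 m), for 0.1 s.
2. the plug lies in the tray, let go and at rest (x of plug_grip in the frame of tray between -0.078 and 0.078 m and y of plug_grip in the frame of tray between -0.063 and 0.063 m and z of plug_grip in the frame of tray between 0 and 0.055 m and contact force between the fingers and plug below 0.1 N and linear speed of plug below 0.03 m/s), for 0.2 s.
3. the bolt head is gripped and stands still (contact force between the fingers and bolt_head above 5 N and velocity of joint bolt between -0.004 and 0.004 rad/s and y of the grasp point in the frame of bracket between -0.011 and 0.011 m and z of the grasp point in the frame of bracket below 0.107 m), for 0.2 s.
At the end, for the whole second after the job is handed in: Plug let go and at rest in the tray (handle centre within 78 x 63 mm of its centre, under 55 mm up); fingers grip the bolt head (over 5 N, grasp point within 11 mm sideways of the bolt axis, under 19 mm above it), bolt turning slower than 0.004 rad/s; bystanders within 20 mm of their starts (all of step 2 and all of step 3); the arm keeps its last pose, push and grip.
It fails at once if a seal stone or the paste pot is shifted by more than 20 mm (distance of any of stone_a_mid, stone_b_mid, paste_pot_mid from where it was at the start of the episode above 0.02 m).
It fails at once if the bolt is wrenched round past 0.8 rad (46 degrees) either way from level (value of joint bolt above 0.8 rad or value of joint bolt below -0.8 rad).
It also fails if it takes over 48 s, if anything falls off the work surface, if the arm or the gripper's body presses on something with over 40 N, if the wrist force passes 120 N, or if a joint passes its speed limit or range.

### The arm

A 6-joint arm with a two-finger parallel gripper is mounted at the origin on the work surface. World frame = base frame: x ahead of the robot, y to its left, z up, the work surface at z = 0. Lengths are in m, angles in rad, forces in N, time in s.
With the tool pointing down it reaches from about 0.3 to 0.875 m from the base axis. Payload 6.4 kg.
Tool frame: the origin (TCP) lies midway between the tips of the shut fingers; the grasp point (between the pads) lies 19 mm behind it; x points along the fingers, y is the direction in which the jaws open and shut, and the axes are right-handed (so a half turn about x gives the same grasp; the last joint's range is limited). The gripper opens to 85 mm and grips with 20 to 120 N. Pads are 22 mm wide; open, the fingers measure 114 mm over their backs; the gripper's body (76 mm by 85 mm) begins 54 mm behind the grasp point. The pads swing forward as they close: fully open they stand 13 mm farther back than shut.
Start: joints at [1.085, 0.181, 1.607, -0, 1.354, -0.206], TCP at [0.159, 0.553, 0.231] pointing down, gripper open.
Joint ranges: [-2.99, 2.99], [-0.89, 2.07], [0.3, 2.58], [-1.14, 4.28], [0, 2.63], [-3.12, 3.12]. Speed limits (rad/s): [2.57, 2.57, 3.01, 3.14, 3.14, 3.14].

### API

Orientations are given as a unit quaternion [w, x, y, z].
In Python, from bench import ctrl gives the robot as it stands.
- The arm moves only by the tool servo_tool, never from a script. Its argument "targets" is a list of rows, each a list of 7 numbers: the turn, a rotation vector about the tool's x, y, z in rad, then the shift along the tool's x, y, z in mm, then the opening, from -1 (shut) to 1 (fully open). A call has exactly 8 rows; each row is the pose to reach, as a shift and turn from the pose measured when the call began, along the tool's axes at that moment; what a row does not reach only later rows make up. A row lasts 1/8 s, in which the tool goes at most 62.5 mm and 10.7 degrees, less where a joint would pass 70% of its speed; a pose out of reach is approached as far as the arm can. A call with a gripper value outside its range is refused whole. The fingers move at their own pace and stop on an object; the grip force is fixed at half the most. Time passes only in rows, so rows that repeat a pose let the fingers close, or fill a call up. It gives the time, the measured TCP pose, the force and the opening at its end, in the units of the state.
- ctrl.get_obs(): the state, without advancing time (a new reading comes with each control period).
- ctrl.camera(name): name is "side" or "top" or "wrist"; returns a dict with "pixels" (420x560x3 uint8, blue, green, red), "intrinsics" (3x3 intrinsics, pixels), "R" (3x3) and "t" (3): a world point X has camera coordinates R X + t; the wrist camera has in their place "tool_from_camera" (4x4, takes a point from camera to tool coordinates, whose origin is the TCP and whose axes are the tool frame's). Camera axes: x right, y down, z forward; pixel columns grow to the right and rows downward; lengths in m; the calibration is good to about 2 mm. A picture is of the moment at which its call begins: read the wrist's pose just before it. There is no depth.
- ctrl.hand_in(): hands the job in, once; it reports no verdict.
The state is a dict: "time_s": time; "q": joint angles; "dq": joint speeds; "joint_efforts": joint torques, N m; "eef_pos": TCP position; "eef_rot": TCP orientation; "wrist_force": force on the tool from outside, world axes, zero at the start; "torque": the same for the moment, N m; "opening": opening from 0.0 (shut) to 1.0 (fully open).
Only numpy, scipy, OpenCV 4.12 (cv2) and the standard library are available. Lean on these libraries where they do the work, as an engineer would, in place of code of your own. Each camera call takes 0.05 s, during which the arm holds its last target.

## Working session

There is one attempt and no reset: what is moved stays moved. The work goes in short steps, Python scripts to look and compute and a tool call to move; the robot and the scene stay as the last step left them, time stands still between calls to the robot, and variables do not carry over. Pictures are saved under pics/ and viewed, and the job is handed in when it is done.

Besides the shell and the picture viewer there is one more tool, called after ">>>" by a JSON object that holds its "method" and its "body". servo_tool: Moves the arm, as the interface text tells. Its arguments: {"type":"object","properties":{"targets":{"type":"array","items":{"type":"array","items":{"type":"number"}}}},"required":["targets"]}

```bash
mkdir -p pics; ls; python3 - <<'E'
from bench import ctrl
import cv2,numpy as np
o=ctrl.get_obs();print({k:np.round(v,3).tolist() for k,v in o.items()})
for n in ["top","side","wrist"]:
    c=ctrl.camera(n);cv2.imwrite(f"pics/{n}0.png",c["pixels"])
    print(n,{k:np.round(v,4).tolist() for k,v in c.items() if k!="pixels"})
E
```

```text
pics
{'time_s': 0.0, 'q': [1.085, 0.182, 1.608, 0.0, 1.354, -0.206], 'dq': [-0.0, -0.001, 0.0, -0.002, -0.002, -0.0], 'joint_efforts': [-0.0, -44.485, -35.134, -0.0, 0.009, 0.0], 'eef_pos': [0.159, 0.552, 0.23], 'eef_rot': [0.7, 0.098, 0.7, -0.099], 'wrist_force': [-0.331, -0.166, -0.709], 'torque': [-0.02, -0.056, 0.03], 'opening': 1.0}
top {'intrinsics': [[448.0741, 0.0, 281.8951], [0.0, 448.0741, 204.2466], [0.0, 0.0, 1.0]], 'R': [[-0.024, -0.9996, 0.015], [-0.9975, 0.0229, -0.0673], [0.0669, -0.0165, -0.9976]], 't': [-0.0074, 0.4632, 1.1207]}
side {'intrinsics': [[393.8383, 0.0, 278.481], [0.0, 393.8383, 208.5375], [0.0, 0.0, 1.0]], 'R': [[-0.9862, -0.1645, -0.0192], [-0.1039, 0.7045, -0.702], [0.1291, -0.6903, -0.7119]], 't': [0.4588, 0.0957, 0.8364]}
wrist {'intrinsics': [[292.5669, 0.0, 280.5199], [0.0, 292.5669, 215.4887], [0.0, 0.0, 1.0]], 'tool_from_camera': [[-0.0014, -0.2964, 0.9551, -0.1447], [1.0, -0.0014, 0.0011, 0.0014], [0.0011, 0.9551, 0.2964, -0.0773], [0.0, 0.0, 0.0, 1.0]]}
```

View pics/top0.png

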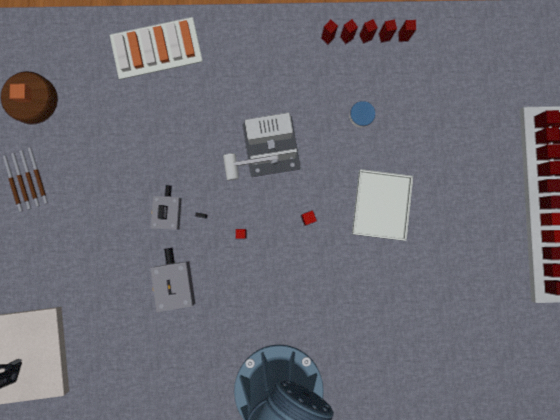

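View pics/side0.png

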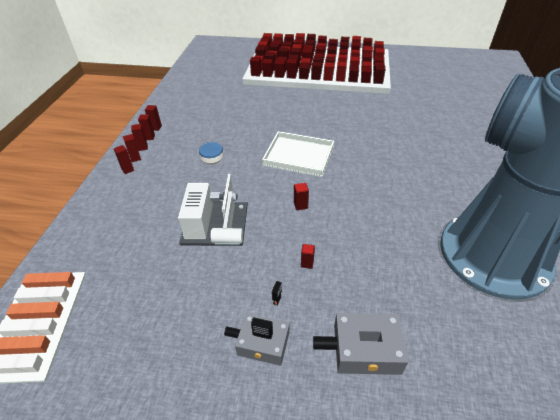

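View pics/wrist0.png

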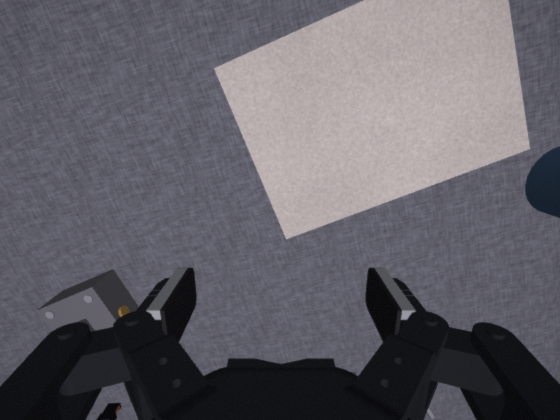

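The top view shows the small socket with the plug standing in it at about (165,212), a small look-alike plug at (201,215) and the larger, empty socket at (171,287). The tray is at (382,206), the bracket at (271,150), the stones at (241,234) and (309,218), and the pot at (363,113). I'll zoom in next.

```bash
cat > h.py <<'E'
import numpy as np,cv2
from scipy.spatial.transform import Rotation as Ro
from bench import ctrl
def tcp(o=None):
    o=o or ctrl.get_obs(); w,x,y,z=o["eef_rot"]
    return np.array(o["eef_pos"]),Ro.from_quat([x,y,z,w]).as_matrix()
def snap(n):
    p,R=tcp(); c=ctrl.camera(n)
    K=np.array(c["intrinsics"])
    if n=="wrist":
        T=np.array(c["tool_from_camera"]); Rwc=R@T[:3,:3]; o=p+R@T[:3,3]
    else:
        Rc=np.array(c["R"]);Rwc=Rc.T;o=-Rc.T@np.array(c["t"])
    return dict(img=c["pixels"],K=K,R=Rwc,o=o)
def ray(c,uv):
    d=c["R"]@np.linalg.solve(c["K"],np.array([uv[0],uv[1],1.])); return c["o"],d
def onz(c,uv,z):
    o,d=ray(c,uv); return o+d*(z-o[2])/d[2]
def proj(c,X):
    q=c["K"]@(c["R"].T@(np.asarray(X)-c["o"])); return q[:2]/q[2]
def tri(rays):
    A=0;b=0
    for o,d in rays:
        d=d/np.linalg.norm(d);P=np.eye(3)-np.outer(d,d);A=A+P;b=b+P@o
    return np.linalg.solve(A,b)
def crop(c,x0,x1,y0,y1,s,f):
    cv2.imwrite(f,cv2.resize(c["img"][y0:y1,x0:x1],None,fx=s,fy=s,interpolation=cv2.INTER_CUBIC))
E
python3 - <<'E'
from h import *
c=snap("top")
crop(c,140,220,175,245,7,"pics/top_sock.png")
crop(c,215,315,100,190,6,"pics/top_br.png")
s=snap("side")
crop(s,220,300,305,370,7,"pics/side_sock.png")
crop(s,170,260,165,250,7,"pics/side_br.png")
# tray
hsv=cv2.cvtColor(c["img"],cv2.COLOR_BGR2HSV)
m=((hsv[...,1]<40)&(hsv[...,2]>150)).astype(np.uint8)
n,l,st,ce=cv2.connectedComponentsWithStats(m)
for i in range(1,n):
    if st[i,4]>60:
        r=cv2.minAreaRect(np.argwhere(l==i)[:,::-1].astype(np.float32)); print(st[i],np.round(ce[i],1),[np.round(v,1) for v in r], np.round(onz(c,r[0],0.02),3))
        if 340<ce[i][0]<420 and ce[i][1]>150: print(np.array([onz(c,p,0.022) for p in cv2.boxPoints(r)]).round(3))
E
```

```text
[ 110   17   92   62 2511] [154.2  48.3] [array([155.5,  47.4]), array([45.2, 85.5]), np.float64(77.9)] [0.875 0.298 0.02 ]
[ 524  107   36  196 2417] [537.6 206.7] [array([541.5, 204.5]), array([195.,  35.]), np.float64(90.0)] [ 0.447 -0.68   0.02 ]
[245 113  47  26 759] [268.1 125.8] [array([268.1, 125.8]), array([19.7, 44.6]), np.float64(80.5)] [0.664 0.012 0.02 ]
[224 149  72  30 457] [246.3 161.6] [array([260.2, 163.7]), array([24.3, 71.6]), np.float64(85.8)] [0.567 0.034 0.02 ]
[ 353  170   60   71 3366] [382.1 204.9] [array([382.9, 204.7]), array([53.8, 65.3]), np.float64(6.5)] [ 0.455 -0.274  0.02 ]
[[ 0.383 -0.194  0.022]
 [ 0.547 -0.219  0.022]
 [ 0.528 -0.354  0.022]
 [ 0.364 -0.328  0.022]]
[   0  309   63   95 4801] [ 31.3 355. ] [array([ 27.7, 355.9]), array([89.5, 63.6]), np.float64(84.8)] [0.105 0.613 0.02 ]
[245 359  10   9  62] [249.6 363.4] [array([249.5, 363.5]), array([8.5, 8.5]), np.float64(45.0)] [0.071 0.071 0.02 ]
```

View pics/top_sock.png

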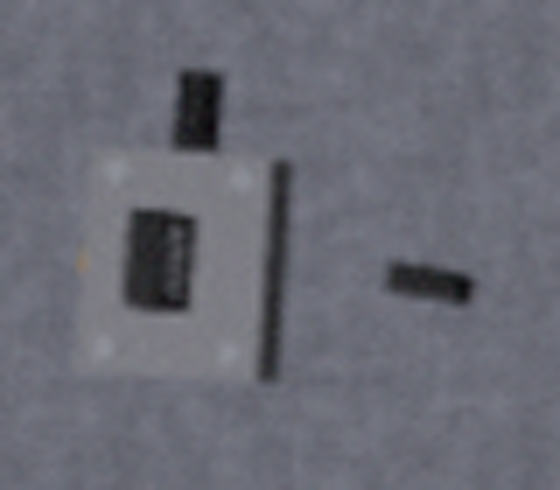

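View pics/side_sock.png

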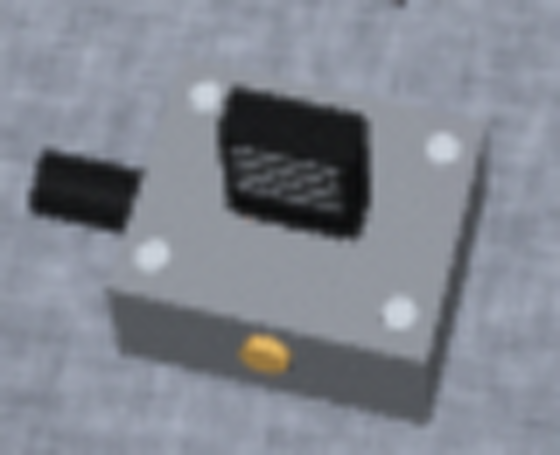

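View pics/top_br.png

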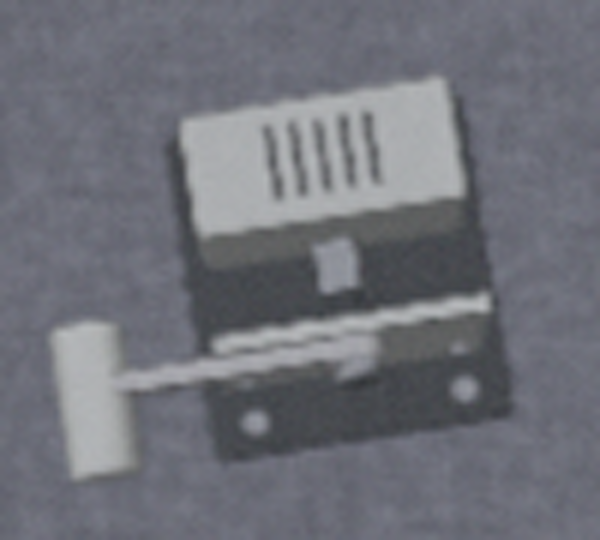

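View pics/side_br.png

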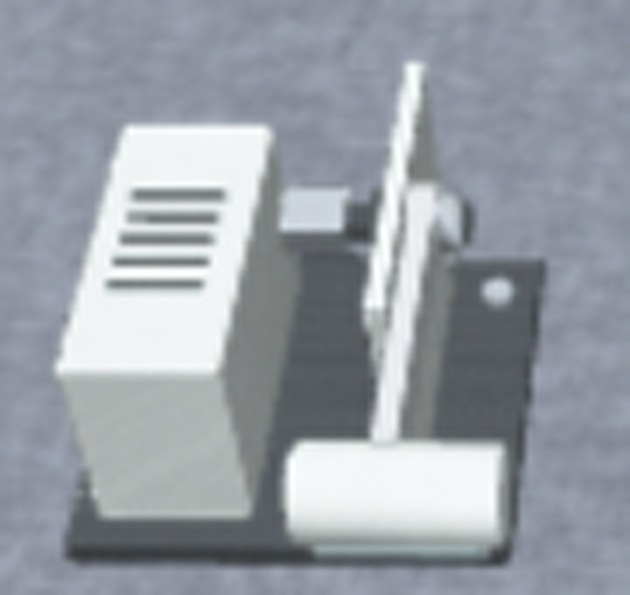

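```bash
python3 - <<'E'
from h import *
c=snap("top");s=snap("side")
T=lambda p:(140+p[0]/7-.43,175+p[1]/7-.43); S=lambda p:(220+p[0]/7-.43,305+p[1]/7-.43)
pts=[]
for a,b in [((117,172),(152,255)),((243,178),(206,97)),((102,346),(399,312)),((228,352),(443,148))]:
    X=tri([ray(c,T(a)),ray(s,S(b))]);pts.append(X);print(X.round(4),onz(c,T(a),.037).round(4),onz(s,S(b),.037).round(4))
pts=np.array(pts);print("cen",pts.mean(0).round(4));
dx=pts[0]+pts[1]-pts[2]-pts[3];print("yaw",np.degrees(np.arctan2(dx[1],dx[0])))
dy=pts[0]+pts[2]-pts[1]-pts[3];print("yaw",np.degrees(np.arctan2(-dy[0],dy[1])))
# plug handle top corners in side crop
for p in [(235,85),(368,118),(362,170),(222,135)]: print("plug top side",onz(s,S(p),.076).round(4))
B=lambda p:(215+p[0]/6-.42,100+p[1]/6-.42)
q=np.array([onz(c,B(p),.08) for p in [(183,120),(440,78),(465,195),(205,238)]]);print("box",q.round(4),q.mean(0).round(4))
d=q[0]+q[3]-q[1]-q[2];print("yaw",np.degrees(np.arctan2(-d[0],d[1])))
print("head",onz(c,B((337,265)),.096).round(4))
SB=lambda p:(170+p[0]/7-.43,165+p[1]/7-.43)
q=np.array([onz(s,SB(p),.08) for p in [(58,372),(127,128),(270,128),(220,374)]]);print("box side",q.round(4),q.mean(0).round(4))
d=q[0]+q[3]-q[1]-q[2];print("yaw",np.degrees(np.arctan2(-d[0],d[1])))
p,R=tcp();print(p,R.round(3))
E
```

```text
[0.4804 0.2927 0.0385] [0.4813 0.2932 0.037 ] [0.48   0.2919 0.037 ]
[0.4771 0.2486 0.0371] [0.4781 0.2487 0.037 ] [0.4762 0.2484 0.037 ]
[0.4188 0.298  0.0396] [0.4198 0.2988 0.037 ] [0.4182 0.2967 0.037 ]
[0.4155 0.254  0.0387] [0.4166 0.2545 0.037 ] [0.4145 0.253  0.037 ]
cen [0.448  0.2733 0.0385]
yaw -4.990074834837816
yaw -4.3189394961238365
plug top side [0.4625 0.265  0.076 ]
plug top side [0.4296 0.2686 0.076 ]
plug top side [0.4286 0.2819 0.076 ]
plug top side [0.4628 0.2782 0.076 ]
box [[ 0.6659  0.0669  0.08  ]
 [ 0.6811 -0.0372  0.08  ]
 [ 0.6329 -0.0461  0.08  ]
 [ 0.6176  0.059   0.08  ]] [0.6494 0.0107 0.08  ]
yaw 8.303850784250226
head [0.6022 0.0061 0.096 ]
box side [[ 0.664   0.0688  0.08  ]
 [ 0.679  -0.0388  0.08  ]
 [ 0.6329 -0.0454  0.08  ]
 [ 0.616   0.0625  0.08  ]] [0.648  0.0118 0.08  ]
yaw 8.418665540162857
[0.1587078  0.55255823 0.23109959] [[-0.     0.276  0.961]
 [-0.     0.961 -0.276]
 [-1.    -0.    -0.   ]]
```

```bash
cat >> h.py <<'E'
def goto(P,yaw_deg,lean=0.,base=None):
    """target: tool z along yaw, tool y = jaw axis; lean about the tool z (heading) axis by angle a: positive raises tool y"""
    p,R=tcp()
    a=np.radians(yaw_deg)
    tz=np.array([np.cos(a),np.sin(a),0]);ty0=np.array([-np.sin(a),np.cos(a),0]);up=np.array([0,0,1.])
    ty=ty0*np.cos(lean)+up*np.sin(lean); tx=np.cross(ty,tz)
    Rt=np.stack([tx,ty,tz],1)
    P=np.asarray(P)
    rv=Ro.from_matrix(R.T@Rt).as_rotvec(); sh=R.T@(P-p)*1000
    print("rot",rv.round(3),"shift mm",sh.round(1),"ax",Rt[:,0].round(3))
E
python3 -c "
from h import *
goto([.447,.2735,.13],-4.7)"
```

```text
rot [-0.198 -0.     0.   ] shift mm [ 101.1 -188.6  354.2] ax [ 0.  0. -1.]
```

>>> {"method": "servo_tool", "body": {"targets": [[-0.03, 0, 0, 12, -23, 44, 1], [-0.06, 0, 0, 25, -48, 90, 1], [-0.09, 0, 0, 38, -74, 138, 1], [-0.12, 0, 0, 52, -100, 186, 1], [-0.15, 0, 0, 66, -126, 236, 1], [-0.18, 0, 0, 80, -150, 284, 1], [-0.198, 0, 0, 92, -172, 325, 1], [-0.198, 0, 0, 101, -188.5, 354, 1]]}}

```text
time_s: 1.35
eef_pos: [0.4482, 0.2719, 0.1297]
eef_rot: [0.706, 0.029, 0.707, -0.03]
wrist_force: [0.3, 0.9, 0.1]
opening: 0.998
```

```bash
python3 -c "
from h import *
o=ctrl.get_obs();print(o['time_s'],o['eef_pos'])
w=snap('wrist');cv2.imwrite('pics/w1.png',w['img'])
print('handle top proj',proj(w,[.447,.2735,.076]))
goto([.447,.2735,.045],-4.7)"
```

```text
1.35 [0.44822558 0.27192088 0.12971652]
handle top proj [280.03423274 234.01126492]
rot [-0.003  0.001  0.002] shift mm [83.8  3.9 -3.5] ax [ 0.  0. -1.]
```

View pics/w1.png

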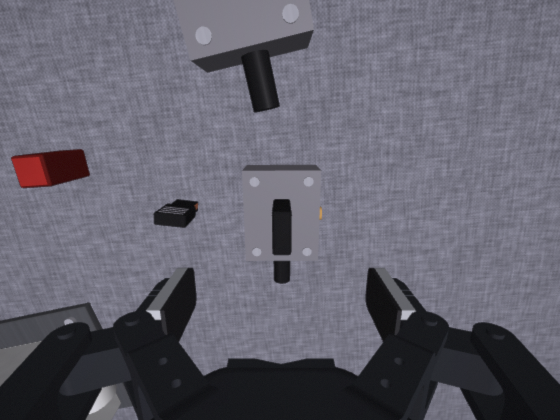

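```bash
python3 -c "
from h import *
o=ctrl.get_obs();print(o['time_s'],o['eef_pos'],o['dq'])
goto([.447,.2735,.045],-4.7)"
```

```text
1.4 [0.45014117 0.26953711 0.1288479 ] [ 0.05674699 -0.02579793  0.01521933  0.01358901  0.0317209   0.09115462]
rot [-0.003  0.001  0.002] shift mm [83.8  3.9 -3.5] ax [ 0.  0. -1.]
```

Slight overshoot that is still settling. I'll let it settle for one row, then descend slowly and close.

>>> {"method": "servo_tool", "body": {"targets": [[-0.003, 0.001, 0.002, 0, 4, -3.5, 1], [-0.003, 0.001, 0.002, 15, 4, -3.5, 1], [-0.003, 0.001, 0.002, 35, 4, -3.5, 1], [-0.003, 0.001, 0.002, 55, 4, -3.5, 1], [-0.003, 0.001, 0.002, 70, 4, -3.5, 1], [-0.003, 0.001, 0.002, 80, 4, -3.5, 1], [-0.003, 0.001, 0.002, 83.5, 4, -3.5, 1], [-0.003, 0.001, 0.002, 83.5, 4, -3.5, 1]]}}

```text
time_s: 2.4
eef_pos: [0.4471, 0.2738, 0.0455]
eef_rot: [0.706, 0.029, 0.707, -0.029]
wrist_force: [-0.1, 0.4, -0.9]
opening: 1.0
```

```bash
python3 -c "
from h import *
goto([.447,.2735,.044],-4.7)
w=snap('wrist');cv2.imwrite('pics/w2.png',w['img'])
"
```

```text
rot [ 0.001 -0.     0.   ] shift mm [ 1.5 -0.3 -0.1] ax [ 0.  0. -1.]
```

View pics/w2.png

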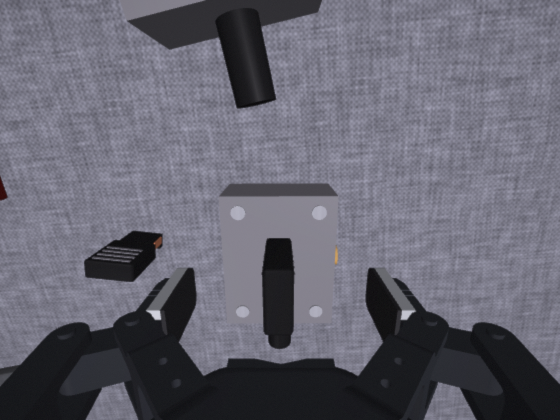

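The handle (x 262-295) sits midway between the pads, so I'll close.

>>> {"method": "servo_tool", "body": {"targets": [[0, 0, 0, 1.5, 0, 0, -1], [0, 0, 0, 1.5, 0, 0, -1], [0, 0, 0, 1.5, 0, 0, -1], [0, 0, 0, 1.5, 0, 0, -1], [0, 0, 0, 1.5, 0, 0, -1], [0, 0, 0, 1.5, 0, 0, -1], [0, 0, 0, 1.5, 0, 0, -1], [0, 0, 0, 1.5, 0, 0, -1]]}}

```text
time_s: 3.45
eef_pos: [0.4474, 0.2736, 0.0444]
eef_rot: [0.707, 0.029, 0.706, -0.029]
wrist_force: [-1.3, -3.7, 4.7]
opening: 0.155
```

Gripped at about 13-14 mm, which matches the handle. Pulling straight up.

>>> {"method": "servo_tool", "body": {"targets": [[0, 0, 0, -3, 0, 0, -1], [0, 0, 0, -7, 0, 0, -1], [0, 0, 0, -12, 0, 0, -1], [0, 0, 0, -20, 0, 0, -1], [0, 0, 0, -30, 0, 0, -1], [0, 0, 0, -50, 0, 0, -1], [0, 0, 0, -80, 0, 0, -1], [0, 0, 0, -110, 0, 0, -1]]}}

```text
time_s: 4.45
eef_pos: [0.4474, 0.2742, 0.1562]
eef_rot: [0.707, 0.029, 0.706, -0.028]
wrist_force: [-0.6, -0.3, 0.1]
opening: 0.151
```

```bash
python3 -c "
from h import *
w=snap('wrist');cv2.imwrite('pics/w3.png',w['img'])
goto([.456,-.274,.15],-8.6)
c=snap('top')
p,R=tcp();print(p)
for X in ([.456,-.274,.15],[.36,.09,.05]): print(proj(c,X))
for uv in [(241,234),(309,218)]: print(onz(c,uv,.055))
"
```

```text
rot [ 0.069  0.007 -0.004] shift mm [   9.1 -546.9   50.5] ax [ 0.  0. -1.]
[0.44999821 0.27507824 0.15894191]
[396.69764262 200.66889479]
[238.75556192 246.36867927]
[0.38996727 0.08361429 0.055     ]
[ 0.42502162 -0.08310322  0.055     ]
```

View pics/w3.png

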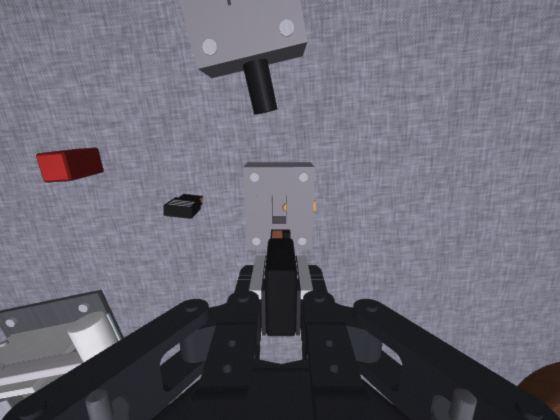

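The plug is out and in the hand, with the empty pocket visible at (280,210). Carrying it to the tray.

>>> {"method": "servo_tool", "body": {"targets": [[0.01, 0, 0, 0, -30, 3, -1], [0.02, 0, 0, 0, -75, 7, -1], [0.03, 0, 0, 0, -130, 12, -1], [0.04, 0, 0, 0, -185, 17, -1], [0.05, 0, 0, 0, -240, 22, -1], [0.06, 0, 0, 0, -295, 27, -1], [0.069, 0, 0, 0, -350, 32, -1], [0.069, 0, 0, 0, -400, 37, -1]]}}

```text
time_s: 5.55
eef_pos: [0.4542, -0.1282, 0.1574]
eef_rot: [0.708, 0.055, 0.702, -0.052]
wrist_force: [0.4, 0.7, 0.3]
opening: 0.153
```

```bash
python3 -c "
from h import *
goto([.456,-.274,.08],-8.6)
"
```

```text
rot [-0.001  0.008 -0.005] shift mm [  77.  -144.2   23.1] ax [ 0.  0. -1.]
```

>>> {"method": "servo_tool", "body": {"targets": [[0, 0, 0, 0, -40, 8, -1], [0, 0, 0, 5, -80, 15, -1], [0, 0.008, -0.005, 20, -115, 20, -1], [0, 0.008, -0.005, 40, -135, 22, -1], [0, 0.008, -0.005, 60, -144, 23, -1], [0, 0.008, -0.005, 77, -144, 23, -1], [0, 0.008, -0.005, 82, -144, 23, -1], [0, 0.008, -0.005, 85, -144, 23, -1]]}}

```text
time_s: 6.55
eef_pos: [0.4562, -0.2732, 0.0719]
eef_rot: [0.705, 0.053, 0.705, -0.053]
wrist_force: [-0.2, -0.6, -0.6]
opening: 0.151
```

```bash
python3 -c "
from h import *
goto([.456,-.274,.037],-8.6)
c=snap('side');crop(c,230,370,80,190,5,'pics/s4.png')
"
```

```text
rot [0. 0. 0.] shift mm [34.9 -0.8 -0.1] ax [ 0.  0. -1.]
```

View pics/s4.png

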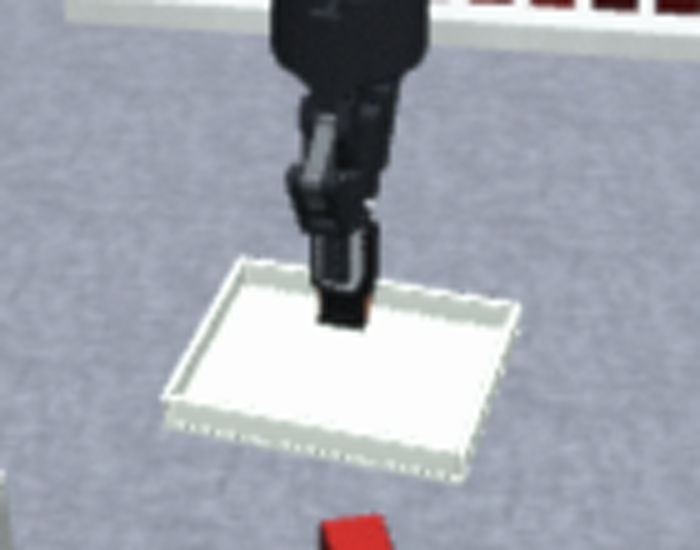

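The plug hangs over the tray's centre. Next is lowering it and opening the fingers.

>>> {"method": "servo_tool", "body": {"targets": [[0, 0, 0, 12, 0, 0, -1], [0, 0, 0, 25, 0, 0, -1], [0, 0, 0, 32, 0, 0, -1], [0, 0, 0, 34.5, 0, 0, -1], [0, 0, 0, 34.5, 0, 0, -1], [0, 0, 0, 34.5, 0, 0, 1], [0, 0, 0, 34.5, 0, 0, 1], [0, 0, 0, 34.5, 0, 0, 1]]}}

```text
time_s: 7.6
eef_pos: [0.4564, -0.2735, 0.0377]
eef_rot: [0.705, 0.053, 0.705, -0.053]
wrist_force: [0.8, -0.6, -0.3]
opening: 0.788
```

>>> {"method": "servo_tool", "body": {"targets": [[0, 0, 0, 0, 0, 0, 1], [0, 0, 0, -5, 0, 0, 1], [0, 0, 0, -20, 0, 0, 1], [0, 0, 0, -50, 0, 0, 1], [0, 0, 0, -85, 0, 0, 1], [0, 0, 0, -120, 0, 0, 1], [0, 0, 0, -145, 0, 0, 1], [0, 0, 0, -160, 0, 0, 1]]}}

```text
time_s: 8.6
eef_pos: [0.4569, -0.2738, 0.2003]
eef_rot: [0.706, 0.052, 0.704, -0.054]
wrist_force: [0.4, 0.1, 0.5]
opening: 1.002
```

```bash
python3 -c "
from h import *
w=snap('wrist');cv2.imwrite('pics/w5.png',w['img'])
goto([.601,.004,.215],8.35)
c=snap('side');crop(c,230,370,80,190,5,'pics/s5.png')
"
```

```text
rot [-0.296  0.004  0.004] shift mm [-14.  296.5 100.5] ax [ 0.  0. -1.]
```

View pics/w5.png

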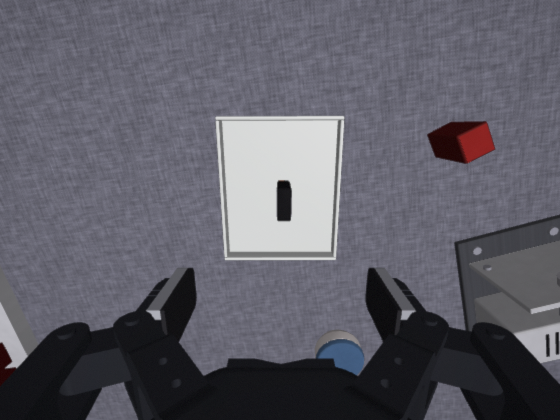

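View pics/s5.png

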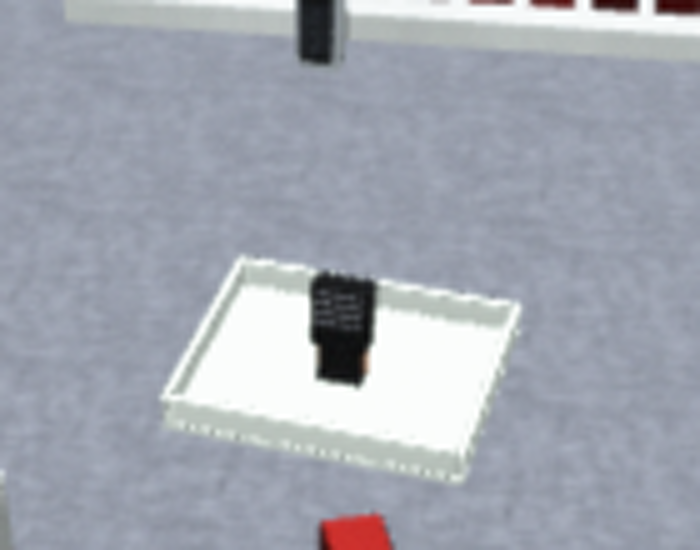

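The plug stands upright at the tray's centre with its handle centre at about 47 mm, which meets the limit. Moving above the bracket.

>>> {"method": "servo_tool", "body": {"targets": [[-0.04, 0, 0, 0, 35, 12, 1], [-0.09, 0, 0, 0, 80, 27, 1], [-0.14, 0, 0, 0, 130, 44, 1], [-0.19, 0, 0, 0, 180, 61, 1], [-0.24, 0, 0, 0, 225, 76, 1], [-0.28, 0, 0, 0, 265, 90, 1], [-0.296, 0.004, 0.004, 10, 290, 98, 1], [-0.296, 0.004, 0.004, 30, 296, 100, 1]]}}

```text
time_s: 9.7
eef_pos: [0.6007, 0.0049, 0.1682]
eef_rot: [0.705, -0.052, 0.705, 0.052]
wrist_force: [0.5, -0.6, 0.2]
opening: 1.003
```

```bash
python3 -c "
from h import *
goto([.601,.004,.15],8.35)
"
```

```text
rot [ 0.002 -0.001 -0.001] shift mm [18.2 -1.   0.2] ax [ 0.  0. -1.]
```

>>> {"method": "servo_tool", "body": {"targets": [[0.002, 0, 0, 5, -1, 0, 1], [0.002, 0, 0, 12, -1, 0, 1], [0.002, 0, 0, 17, -1, 0, 1], [0.002, 0, 0, 18, -1, 0, 1], [0.002, 0, 0, 18, -1, 0, 1], [0.002, 0, 0, 18, -1, 0, 1], [0.002, 0, 0, 18, -1, 0, 1], [0.002, 0, 0, 18, -1, 0, 1]]}}

```text
time_s: 10.7
eef_pos: [0.6009, 0.004, 0.1504]
eef_rot: [0.705, -0.052, 0.705, 0.052]
wrist_force: [-0.2, 0.1, 0.6]
opening: 1.003
```

```bash
python3 -c "
from h import *
w=snap('wrist');cv2.imwrite('pics/w6.png',w['img'])
a=np.radians(8.35);X=np.array([np.cos(a),np.sin(a),0]);Y=np.array([-np.sin(a),np.cos(a),0])
B=np.array([.601,.004,0])
for x,z in [(0,.088),(-10e-3,.096),(10e-3,.096)]:print(x,proj(w,B+x*X+[0,0,z]))
u,v=np.round(proj(w,B+[0,0,.096])).astype(int);print(u,v)
crop(w,u-40,u+40,v-35,v+25,9,'pics/w6c.png');print(u-40,v-35)
np.savez('w6.npz',**w)
"
```

```text
0 [277.74070192 231.15905046]
-0.01 [277.61185622 221.94549947]
0.01 [277.70767909 247.66168632]
278 235
238 200
```

View pics/w6.png

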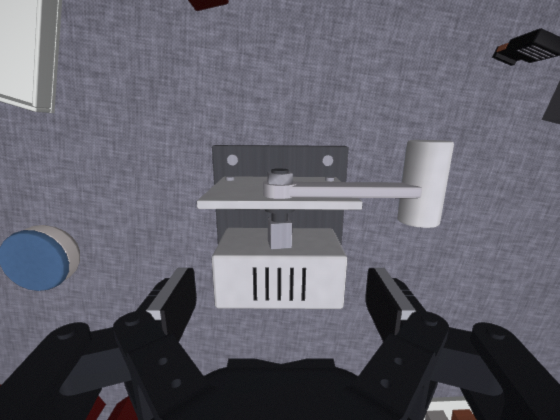

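View pics/w6c.png

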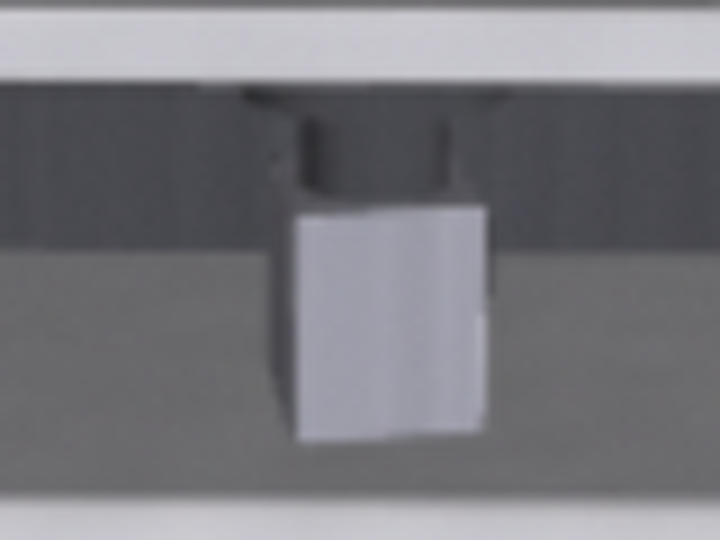

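```bash
python3 -c "
from h import *
from scipy.optimize import least_squares
w=dict(np.load('w6.npz'))
a=np.radians(8.35);X=np.array([np.cos(a),np.sin(a),0]);Y=np.array([-np.sin(a),np.cos(a),0]);Z=np.array([0,0,1.])
B=np.array([.601,.004,0])
px=lambda p:np.array([238+p[0]/9-.44,200+p[1]/9-.44])
# corners (x,y,z local mm): measured
M=[((-10,-8,8),(297,215)),((-10,8,8),(487,205)),((10,-8,8),(297,440)),((10,8,8),(484,430))]
low=((-10,-8,-8),(270,215))
def pr(v,c):
    th,x0,y0,z0=v; y=c[1]*np.cos(th)-c[2]*np.sin(th); z=c[1]*np.sin(th)+c[2]*np.cos(th)
    return proj(w,B+X*(x0+c[0])/1e3+Y*(y0+y)/1e3+Z*(z0+z)/1e3)
def f(v):
    r=np.concatenate([pr(v,c)-px(m) for c,m in M]); return np.r_[r,pr(v,low[0])[0]-px(low[1])[0],(v[3]-88)*.5]
s=least_squares(f,[-.1,0,0,88],x_scale=[.1,1,1,1]);print(s.x,s.fun.round(2))
"
```

```text
[-0.1570969   0.74560067  1.26234413 87.38098939] [-0.47 -0.27  0.34 -0.3  -0.17  0.45  0.38  0.17 -0.07 -0.31]
```

```bash
python3 -c "
from h import *
a=np.radians(8.35);Y=np.array([-np.sin(a),np.cos(a),0]);Z=np.array([0,0,1.])
th=-.13;hz=-np.sin(th)*Y+np.cos(th)*Z;H=np.array([.6015,.0053,.088])
print(ctrl.get_obs()['time_s'])
for d in (.05,-.015): print(H+d*hz);goto(H+d*hz,8.35,th)
"
```

```text
10.75
[0.60055873 0.011713   0.13757809]
rot [ 0.   -0.   -0.13] shift mm [12.8  7.7  0.8] ax [ 0.019 -0.128 -0.992]
[0.60178238 0.0033761  0.07312657]
rot [ 0.   -0.   -0.13] shift mm [77.2 -0.8  0.8] ax [ 0.019 -0.128 -0.992]
```

>>> {"method": "servo_tool", "body": {"targets": [[0, 0, -0.05, 4, 3, 0.5, 1], [0, 0, -0.1, 9, 6, 0.8, 1], [0, 0, -0.13, 13, 7.7, 0.8, 1], [0, 0, -0.13, 25, 6, 0.8, 1], [0, 0, -0.13, 42, 4, 0.8, 1], [0, 0, -0.13, 60, 1.5, 0.8, 1], [0, 0, -0.13, 72, 0, 0.8, 1], [0, 0, -0.13, 77, -0.8, 0.8, 1]]}}

```text
time_s: 11.75
eef_pos: [0.6011, 0.003, 0.0718]
eef_rot: [0.706, -0.097, 0.701, 0.006]
wrist_force: [0.4, 0.3, -0.3]
opening: 0.998
```

```bash
python3 -c "
from h import *
goto([.6018,.0034,.0731],8.35,-.13)
w=snap('wrist');cv2.imwrite('pics/w7.png',w['img'])
"
```

```text
rot [ 0.    -0.002 -0.001] shift mm [-1.3  0.1  0.8] ax [ 0.019 -0.128 -0.992]
```

View pics/w7.png

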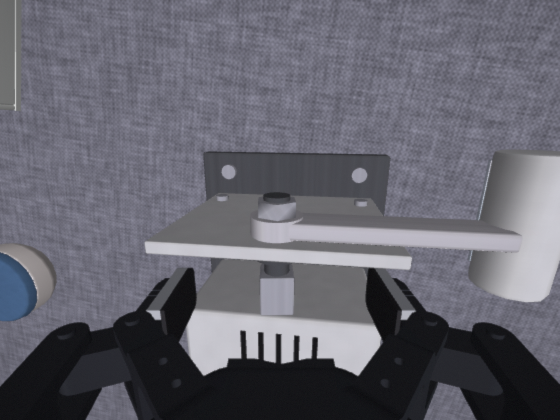

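The head (260-294, 310) is centred between the pads to within about half a millimetre. Closing the fingers.

>>> {"method": "servo_tool", "body": {"targets": [[0, 0, 0, -1, -0.2, 0.8, 0.5], [0, 0, 0, -1, -0.2, 0.8, 0], [0, 0, 0, -1, -0.2, 0.8, -1], [0, 0, 0, -1, -0.2, 0.8, -1], [0, 0, 0, -1, -0.2, 0.8, -1], [0, 0, 0, -1, -0.2, 0.8, -1], [0, 0, 0, -1, -0.2, 0.8, -1], [0, 0, 0, -1, -0.2, 0.8, -1]]}}

```text
time_s: 12.8
eef_pos: [0.6025, 0.0014, 0.0739]
eef_rot: [0.707, -0.098, 0.701, 0.005]
wrist_force: [-0.5, -6.2, 3.6]
opening: 0.17
```

```bash
python3 -c "
from h import *
o=ctrl.get_obs();print(o['wrist_force'],o['torque'],o['opening'])
w=snap('wrist');cv2.imwrite('pics/w8.png',w['img']);crop(w,230,330,220,320,6,'pics/w8c.png')
"
```

```text
[-0.49379974 -6.24436352  3.59272618] [-0.86484155  0.22357595 -0.07854738] 0.1701760934900357
```

View pics/w8c.png

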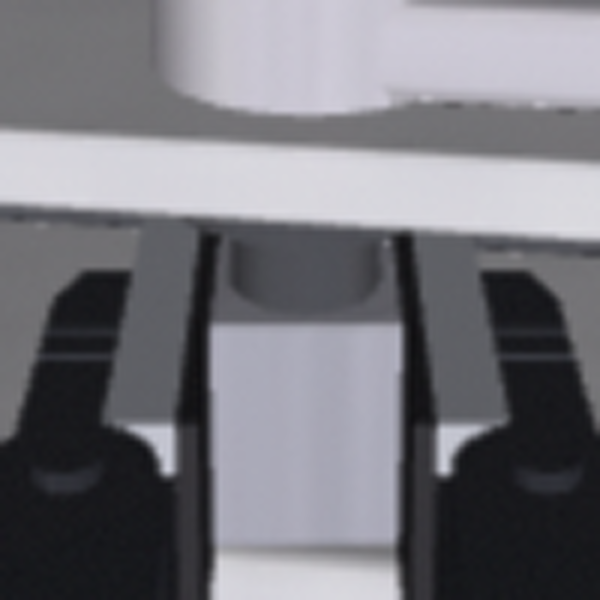

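Both pads lie flat along the head's sides and the jaw opening fits 16 mm. The hand is pushed about 6 N sideways, so I'll relax its target to the measured pose and hold.

>>> {"method": "servo_tool", "body": {"targets": [[0, 0, 0, 0, 0, 0, -1], [0, 0, 0, 0, 0, 0, -1], [0, 0, 0, 0, 0, 0, -1], [0, 0, 0, 0, 0, 0, -1], [0, 0, 0, 0, 0, 0, -1], [0, 0, 0, 0, 0, 0, -1], [0, 0, 0, 0, 0, 0, -1], [0, 0, 0, 0, 0, 0, -1]]}}

```text
time_s: 13.85
eef_pos: [0.6025, 0.0014, 0.0739]
eef_rot: [0.707, -0.098, 0.701, 0.005]
wrist_force: [0.6, -2.5, 0.8]
opening: 0.171
```

>>> {"method": "servo_tool", "body": {"targets": [[0, 0, 0, 0, 0, 0, -1], [0, 0, 0, 0, 0, 0, -1], [0, 0, 0, 0, 0, 0, -1], [0, 0, 0, 0, 0, 0, -1], [0, 0, 0, 0, 0, 0, -1], [0, 0, 0, 0, 0, 0, -1], [0, 0, 0, 0, 0, 0, -1], [0, 0, 0, 0, 0, 0, -1]]}}

```text
time_s: 14.85
eef_pos: [0.6025, 0.0014, 0.0739]
eef_rot: [0.707, -0.098, 0.701, 0.005]
wrist_force: [-0.9, -0.8, 0.1]
opening: 0.173
```

```bash
python3 -c "
from h import *
o=ctrl.get_obs();print(o['time_s'],o['wrist_force'],o['torque'],o['opening'],o['dq'].round(4))
p,R=tcp(o);g=p-.019*R[:,0]
a=np.radians(8.35);d=g-[.6015,.0053,0];print('tcp',p,'grasp',g,'bracket y mm',(-np.sin(a)*d[0]+np.cos(a)*d[1])*1e3)
w=snap('wrist');crop(w,230,330,220,320,6,'pics/w9c.png')
c=snap('top');cv2.imwrite('pics/top9.png',c['img']);c=snap('side');cv2.imwrite('pics/side9.png',c['img'])
p2,R2=tcp();print(p2, Ro.from_matrix(R.T@R2).as_rotvec())
a0=cv2.imread('pics/w8c.png').astype(int);a1=cv2.imread('pics/w9c.png').astype(int);print(abs(a0-a1).mean())
"
```

```text
14.85 [-0.85649769 -0.81553799  0.13681614] [-0.16480876  0.09176323 -0.10666261] 0.1732943661035595 [-0.0006  0.0005  0.0019 -0.0003  0.0001  0.0012]
tcp [0.60247978 0.00138773 0.07386096] grasp [0.60214603 0.00385959 0.09269653] bracket y mm -1.5189536495902305
[0.60248891 0.00138748 0.07385139] [ 1.47673547e-05 -5.34575040e-06 -9.18384722e-06]
0.6660296296296296
```

View pics/w9c.png

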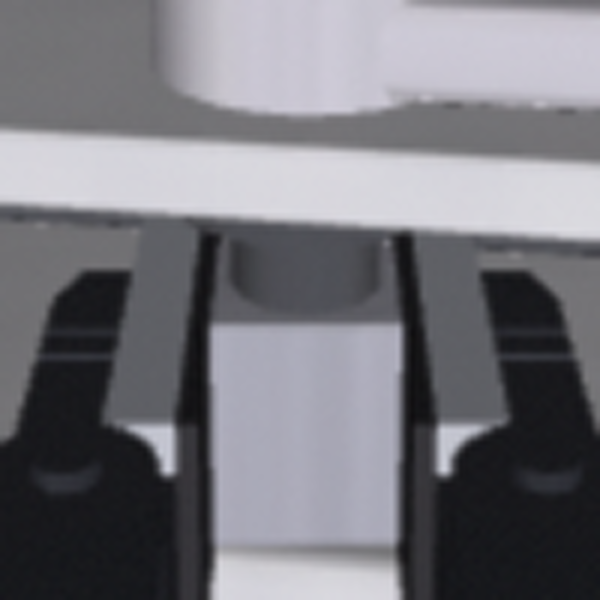

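View pics/side9.png

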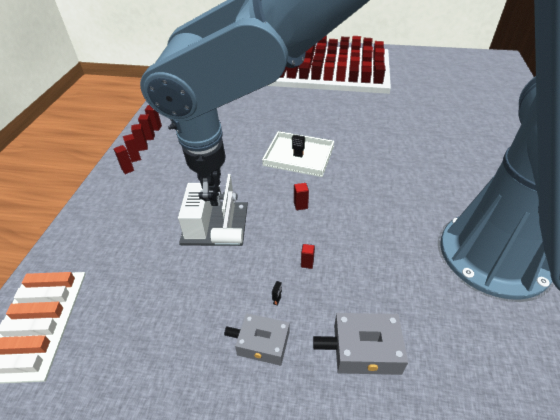

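View pics/top9.png

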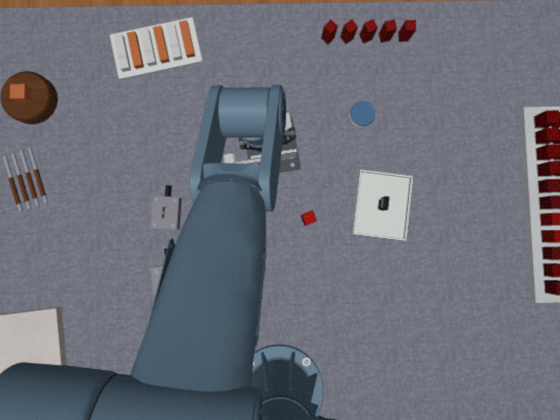

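The head and pads look unchanged over 2 s. The plug is standing in the tray, and the stones and pot are in place. One more hold to check the opening's small trend before handing in.

>>> {"method": "servo_tool", "body": {"targets": [[0, 0, 0, 0, 0, 0, -1], [0, 0, 0, 0, 0, 0, -1], [0, 0, 0, 0, 0, 0, -1], [0, 0, 0, 0, 0, 0, -1], [0, 0, 0, 0, 0, 0, -1], [0, 0, 0, 0, 0, 0, -1], [0, 0, 0, 0, 0, 0, -1], [0, 0, 0, 0, 0, 0, -1]]}}

```text
time_s: 16.0
eef_pos: [0.6025, 0.0014, 0.0739]
eef_rot: [0.707, -0.098, 0.701, 0.005]
wrist_force: [-0.5, -3.4, 1.0]
opening: 0.174
```

```bash
python3 -c "
from h import *
w=snap('wrist');crop(w,230,330,220,320,6,'pics/w10c.png')
f=lambda n:cv2.cvtColor(cv2.imread(n)[320:540,200:420],cv2.COLOR_BGR2GRAY).astype(np.float32)
for n in ('w9c','w10c'): print(n,cv2.phaseCorrelate(f('pics/w8c.png'),f(f'pics/{n}.png')),abs(f('pics/w8c.png')-f(f'pics/{n}.png')).mean())
print(ctrl.get_obs()['opening']); print(ctrl.hand_in())
"
```

```text
w9c ((0.5261195159625061, 0.49594935883901314), 0.9126079029224538) 0.6111364
w10c ((0.48409571797131434, 0.5459001794476848), 0.9046974482783565) 0.5991942
0.1698645259950232
the job is handed in; nothing more can be done
None
```

I pulled the plug straight up out of the smaller socket and stood it upright in the middle of the white tray. I then took the bolt's square head from above, with the hand leaned about -0.13 rad to match its angle, and handed the job in at about 16 s with it still gripped.

- **Grip:** the pads lie flat on the head's sides. The reported opening of about 0.17 fits the 16 mm head. By my measurements the grasp point is about 1.5 mm sideways of the bolt axis and 5 mm above it.
- **Holding still:** the head's image shifted by about 0.1 camera pixel at most over 3 s, and the tool pose did not change. I had no direct reading of the bolt's speed or the contact force.
- **Plug:** it stands in the tray, with its handle centre worked out at about 47 mm (limit 55 mm).
- **Bystanders:** the stones and pot look to be where they started. I compared the images by eye and did not measure them; stone b is hidden by the arm in the last top view but shows in the side view.
- **Disagreements:** measuring the head gave a position about 1.3 mm off the bracket's computed centre line. The hand shifted about 1.5 mm back the other way as the fingers closed, putting about 6 N sideways on it. After I relaxed the target, the side force read 1 to 3.5 N.

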